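Tap the cone nest onto its station and seat the index pin

ROBOT

A 7-joint arm with a two-finger parallel gripper is mounted at the origin on a cart in front of the work surface, level with it; the furniture and walls round the work are solid. World frame = base frame: x ahead of the robot, y to its left, z up, the work surface at z = 0. Lengths are in m, angles in rad, forces in N, time in s.
With the tool pointing down it reaches from about 0.4 to 0.85 m from the base axis. Payload 10.4 kg.
Tool frame: the origin (TCP) lies on the centre line of the jaws, within the pads' length; the fingertips stand r.tip_extent ahead of it and the grasp point (between the pads) lies 3 mm ahead of it (r.tip_extent is the distance from the TCP to the fingertips, in m); z points along the fingers, y is the direction in which the jaws open and shut (so a half turn about z gives the same grasp; the last joint's range is limited). The gripper opens to 87 mm and grips with 3 to 60 N. Pads are 19 mm wide; open, the fingers measure 117 mm over their backs; the gripper's body (75 mm by 190 mm) begins 51 mm behind the grasp point.
Start: joints at [-1.169, 0.332, -0.065, 1.46, 0.022, 1.35, -0.088], TCP at [0.258, 0.569, 0.219] pointing down, gripper open.
Joint ranges: [-2.6, 2.6], [-0.5, 2.12], [-1.47, 1.34], [0.16, 2.42], [-1.27, 4.41], [0.06, 2.06], [-2.6, 2.6]. Speed limits (rad/s): [2.22, 2.22, 2.79, 2.79, 3.14, 3.14, 3.14].

INTERFACE

Orientations are given as a unit quaternion [x, y, z, w].
In Python, from bench import r gives the robot as it stands. The module is installed in compiled form; this text tells all that it offers.
- The arm moves only by the shell command python3 -m jog 'ROWS' [FORCE]. ROWS is JSON, a list of rows, each a list of 5 numbers: the shift along the tool's x, y, z in cm, then the turn about the tool's z in rad, then the closure, from 0 (fully open) to 1 (shut). A call has exactly 10 rows; each row shifts and turns the pose as measured when the row begins, along the tool's axes as they then stand; what a row does not reach is not made up. A row lasts 1/10 s, in which the tool goes at most 50 mm and 8.59 degrees, less where a joint would pass 70% of its speed; a pose out of reach is approached as far as the arm can. A call with a gripper value outside its range is refused whole. The fingers move at their own pace and stop on an object; FORCE is the grip in N (left out, the last holds). Time passes only in rows, so rows that do not move let the fingers close, or fill a call up. It gives the time, the measured TCP pose, the force and the opening at its end, in the units of the state.
- r.read_state(): the state, without advancing time (a new reading comes with each control period).
- r.camera(name): name is "side" or "top" or "wrist"; returns a dict with "pixels" (400x640x3 uint8, red, green, blue), "fx", "fy", "cx", "cy" (pixels), "camera_from_world" (4x4, takes a point from world to camera coordinates). Camera axes: x right, y up, looking along -z (the intrinsics and any distortion apply to the point x, -y, -z); pixel columns grow to the right and rows downward; lengths in m; the calibration is good to about 2 mm. A picture is of the moment at which its call begins. There is no depth.
- r.close_job(): hands the job in, once; it reports no verdict.
The state is a dict: "time": time; "joint_positions": joint angles; "joint_vel": joint speeds; "joint_torque": joint torques, N m; "ee_pos": TCP position; "eef_rot": TCP orientation; "ft_force": force on the tool from outside, world axes, zero at the start; "torque": the same for the moment, N m; "width": finger opening in m.
Only numpy, scipy, OpenCV 4.12 (cv2) and the standard library are available. Lean on these libraries where they do the work, as an engineer would, in place of code of your own. Each camera call takes 0.05 s, during which the arm holds its last target. There are 200 camera calls.

TASK

Set the cone nest at its station on the slide bed and seat its index pin: tap the nest along from one end or the other until the black button on its middle can be pressed fully home into the notch hidden beneath. The line scribed on the bed is from an earlier setting and some millimetres out, one way or the other, so go to the line first, feel for the notch with light presses on the button, and tap the nest to and fro until it goes right down. Only tap and press, gently, without gripping or forcing the nest or its pin, and leave the small things lying round the bed where they are.

Things in the scene. Friction and masses are not known exactly. Their poses are not given: they have to be found in the camera images.
- bed: Fixed slide bed: aluminium plate 150 mm (its x) by 350 mm (its y), 20 mm thick, with a steel guide rail along each long side (26 mm wide, tops 34 mm above the table, inner faces 98 mm apart). The nest slides between the rails along the bed's y, on the plate's upper face 20 mm above the table; both ends are open. Origin: centre of the underside, on the table; z up.
- bed_line (a point): Scribed station line: thin dark lines across both rails at the bed's half length; this point lies midway between them (bed y = 0), 34 mm above the table. It is from an earlier setting: the notch, hidden under the nest, lies 3 to 7 mm to one side or the other of it along the bed's y.
- nest: Loose cone nest, 0.8 to 1.2 kg, 96 (x) by 142 mm (y): steel base, white block, top 34 mm above its underside. A round brass pad (26 mm across, centre 17 mm above the underside, face 75 mm from the nest's centre) at the middle of each end (+y and -y) is where it is tapped. Sliding it takes 4 to 9 N, some 5 N more while its lowered pin climbs a lead-in. Origin: centre of the underside. It starts up to 40 mm from the line.
- index_pin (a joint): Travel of the pin at the nest's centre: 0 up (start), 0.012 m home. Moves at about 3 N, stays where left. Pin 10 mm; notch a slot 12.4 mm wide along bed y, so it goes home within 1.2 mm of centre. Each side has a 30 degree lead-in: from 1.2 to 9 mm off centre the pin stops at 6.1 mm - 0.58 x (mm off - 1.2), not telling which side; farther off at 1 to 1.5 mm. Pressing moves the nest 0.5 mm at most.
- pin_top (a point): Centre of the top of the pin's round black button, 21 mm across: 54 mm above the nest's underside (74 mm above the table) when up, 42 mm above the nest's underside when home, then 2 mm above the steel collar round it (collar 34 mm across, its top 40 mm above the nest's underside).
- star_knob: Bystander: black star knob with a stud up, 36 x 40 x 46 mm, in front of the bed. Origin: centre of the underside.
- shaft_collar: Bystander: steel clamp collar 28 x 30 x 12 mm behind the bed. Origin: centre of the underside.
- rubber_foot: Bystander: black rubber foot 29 mm across, 16 mm tall, behind the bed. Origin: centre of the underside.
- marker_pen: Bystander: black and white marker pen 135 mm long lying behind the bed. Origin: its middle.

How it is judged:
By the outcome, as a careful person would: the job done as asked, in the order asked, and still so for the second after the job is handed in, with the robot touching nothing.
It also fails if it takes over 67 s, if anything falls off the work surface, if the arm or the gripper's body presses on something with over 40 N, if the wrist force passes 120 N, or if a joint passes its speed limit or range.

## Working session

There is one attempt and no reset: what is moved stays moved. The work goes in short steps, Python scripts to look and compute and a shell command to move; the robot and the scene stay as the last step left them, time stands still between calls to the robot, and variables do not carry over. Pictures are saved under pics/ and viewed, about 8 in all and at most 12, crops included, and the job is handed in when it is done.

```bash
mkdir -p pics; cat > h.py <<'E'
import numpy as np, cv2
from bench import r
def cam(n):
    c=r.camera(n); return c
def save(c,f): cv2.imwrite('pics/'+f,cv2.cvtColor(c['pixels'],cv2.COLOR_RGB2BGR))
def ray(c,u,v,z):
    T=np.linalg.inv(np.array(c['camera_from_world']))
    d=T[:3,:3]@np.array([(u-c['cx'])/c['fx'],-(v-c['cy'])/c['fy'],-1.]);o=T[:3,3]
    return o+d*(z-o[2])/d[2]
def proj(c,p):
    q=np.array(c['camera_from_world'])@np.append(p,1)
    return c['cx']-c['fx']*q[0]/q[2], c['cy']+c['fy']*q[1]/q[2]
E
python3 - <<'E'
from h import *
s=r.read_state(); print({k:np.round(v,4) for k,v in s.items()}, r.tip_extent)
a=[]
for n in('top','side'):
    c=cam(n); save(c,n+'0.png'); print(n,c.keys(),c['fx'],c['cx'],c['cy'],np.round(c['camera_from_world'],3))
E
```

```text
{'time': np.float64(0.0), 'joint_positions': array([-1.1686,  0.3329, -0.0647,  1.461 ,  0.0216,  1.3499, -0.0885]), 'joint_vel': array([ 0.0004,  0.0011, -0.0019, -0.0007, -0.0012,  0.0005, -0.0001]), 'joint_torque': array([ 7.00000e-04, -6.23271e+01,  2.50000e-02, -3.89897e+01,
       -6.14000e-02,  3.97000e-02,  1.00000e-04]), 'ee_pos': array([0.2574, 0.5691, 0.2185]), 'eef_rot': array([ 2.108e-01,  9.775e-01, -7.000e-04, -1.000e-04]), 'ft_force': array([-0.8541, -0.6076, -0.3441]), 'torque': array([-0.0386,  0.0275,  0.0102]), 'width': np.float64(0.0867)} 0.022
top dict_keys(['pixels', 'fx', 'fy', 'cx', 'cy', 'camera_from_world']) 367.13984684078986 314.3262807515792 203.26193131998096 [[-0.009 -1.     0.004 -0.117]
 [ 0.981 -0.008  0.195 -0.484]
 [-0.195  0.005  0.981 -0.824]
 [ 0.     0.     0.     1.   ]]
side dict_keys(['pixels', 'fx', 'fy', 'cx', 'cy', 'camera_from_world']) 477.4711654771102 324.1287812793192 199.94104633695645 [[-0.987 -0.158 -0.02   0.462]
 [ 0.068 -0.528  0.846 -0.171]
 [-0.144  0.834  0.532 -0.729]
 [ 0.     0.     0.     1.   ]]
```

View pics/top0.png

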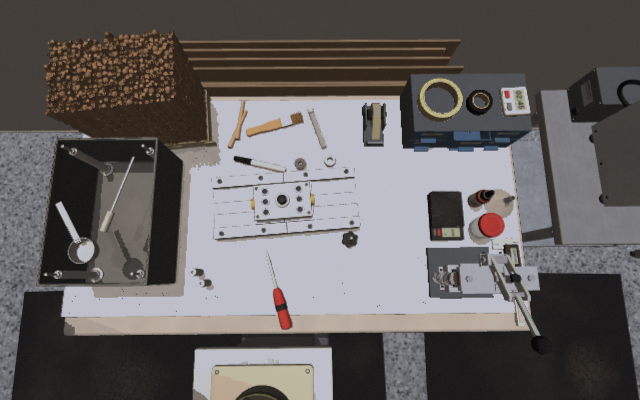

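View pics/side0.png

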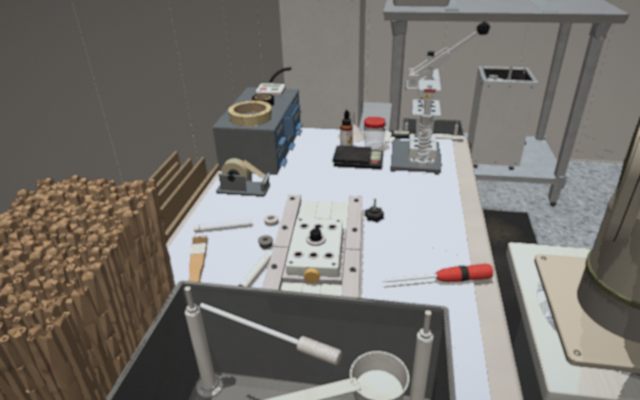

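Top: bed about cols 213-360, rows 168-240, nest centred near (283,200), star knob (350,239), brass pads at (253,203) and (313,199). Side: nest (316,245), brass pad (312,276). I'll enlarge crops of both.

```bash
python3 - <<'E'
from h import *
a=cv2.imread('pics/top0.png')[155:255,200:375]; b=cv2.imread('pics/side0.png')[185:300,255:395]
a=cv2.resize(a,None,fx=4.5,fy=4.5,interpolation=cv2.INTER_CUBIC);b=cv2.resize(b,None,fx=5,fy=5,interpolation=cv2.INTER_CUBIC)
cv2.imwrite('pics/topc.png',a);cv2.imwrite('pics/sidec.png',b)
E
```

```text
(no output)
```

View pics/topc.png

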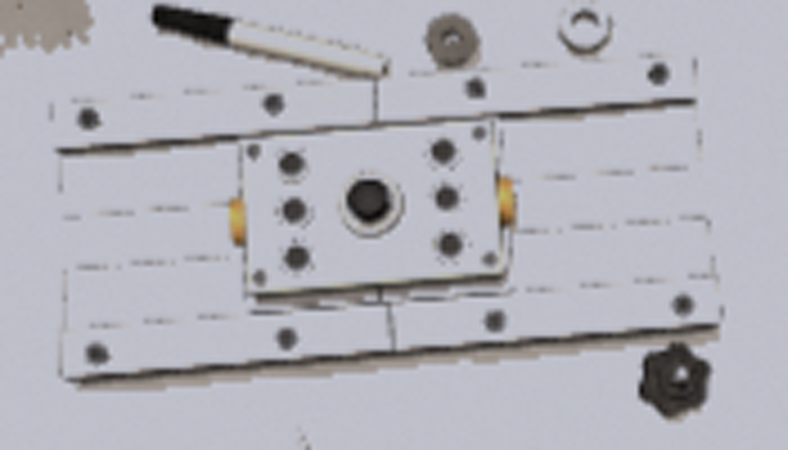

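View pics/sidec.png

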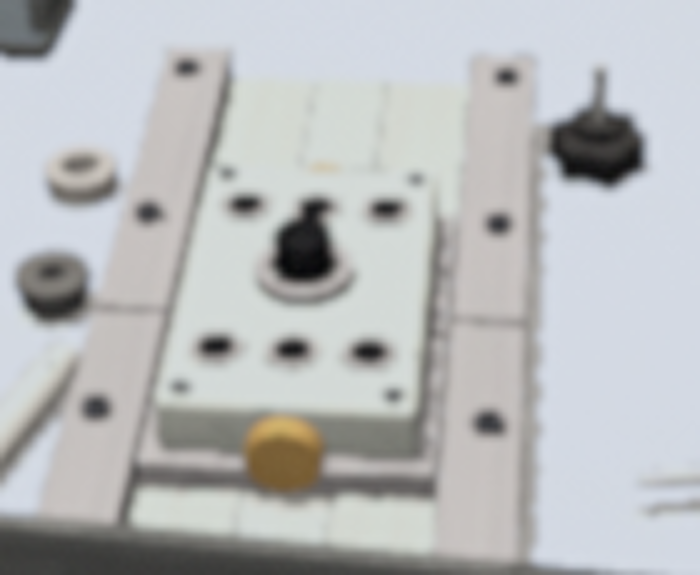

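Crops show the scribed line on both rails (top crop (376,100) and (390,328); side crop (130,307) and (490,321)), the pad faces, and the button. I'll compute from those.

```bash
python3 - <<'E'
from h import *
t=cam('top');s=cam('side')
T=lambda u,v,z:ray(t,200+(u+.5)/4.5-.5,155+(v+.5)/4.5-.5,z)
S=lambda u,v,z:ray(s,255+(u+.5)/5-.5,185+(v+.5)/5-.5,z)
p=lambda n,x:print(n,np.round(x*1000,1))
for F,L,n in((T,[(376,102),(390,328)],'top'),(S,[(130,307),(490,321)],'side')):
    a=[F(*q,.034) for q in L]; p(n+' line',np.array(a)); p('mid',sum(a)/2); d=a[0]-a[1]; p('bedx',d/np.linalg.norm(d)); 
p('top rail dir',T(695,100,.034)-T(60,151,.034)); p('front rail dir',T(717,325,.034)-T(70,380,.034))
p('pads top',np.array([T(231,222,.037),T(515,202,.037)])); p('button top',T(370,198,.074));p('collar',T(371,203,.06))
p('collar side',S(304,275,.06)); p('pad side centre',S(280,455,.037))
p('nest corners top',np.array([T(x,y,.054) for x,y in((238,145),(493,120),(506,272),(250,293))]))
p('nest corner side',np.array([S(x,y,.054) for x,y in((160,405),(420,415),(440,180),(213,168))]))
E
```

```text
top line [[551.3 -46.1  34. ]
 [427.6 -54.4  34. ]]
mid [489.4 -50.2  34. ]
bedx [997.7  67.2   0. ]
side line [[551.2 -47.8  34. ]
 [426.5 -56.6  34. ]]
mid [488.8 -52.2  34. ]
bedx [997.5  70.7   0. ]
top rail dir [  25.7 -344.     0. ]
front rail dir [  26.2 -341.1    0. ]
pads top [[ 484.9   30.6   37. ]
 [ 494.5 -121.1   37. ]]
button top [489.5 -46.6  74. ]
collar [489.8 -46.   60. ]
collar side [487.6 -40.   60. ]
pad side centre [484.7  24.5  37. ]
nest corners top [[ 522.9   25.    54. ]
 [ 535.5 -109.8   54. ]
 [ 453.8 -116.    54. ]
 [ 443.8   16.9   54. ]]
nest corner side [[ 522.5   25.4   54. ]
 [ 440.5   19.1   54. ]
 [ 450.5 -110.    54. ]
 [ 533.1 -106.9   54. ]]
```

```bash
python3 -m jog '[[0,0,-0.5,0.15,0],[0,0,-0.5,0.15,0.3],[0,0,-0.5,0.15,1],[0,0,-0.5,0.15,1],[0,0,-0.5,0.15,1],[0,0,-0.5,0.15,1],[0,0,0,0.15,1],[0,0,0,0.02,1],[-2,0.7,0,0,1],[-3.5,1.3,0,0,1]]' 20
python3 -m jog '[[-4,1.5,0,0,1],[-4,1.5,0,0,1],[-4,1.5,0,0,1],[-4,1.5,0,0,1],[-4,1.5,0,0,1],[-4,1.5,0,0,1],[-4,1.5,0,0,1],[-4,1.5,0,0,1],[-3,1.5,0,0,1],[-2,1,0,0,1]]'
```

```text
time: 1.2
ee_pos: [0.2773, 0.517, 0.2463]
eef_rot: [0.678, 0.735, -0.003, 0.0]
ft_force: [1.0, 0.3, 0.7]
width: 0.0231
time: 2.2
ee_pos: [0.4622, 0.1457, 0.2466]
eef_rot: [0.663, 0.748, -0.003, 0.0]
ft_force: [0.2, 0.7, 0.2]
width: 0.0006
```

```bash
python3 -m jog '[[-2,0.5,0,0.02,1],[-2.5,0.5,0,0.02,1],[-1.7,0.5,0,0,1],[-1,0,0,0,1],[0,0,0,0,1],[0,0,0,0,1],[0,0,0,0,1],[0,0,0,0,1],[0,0,0,0,1],[0,0,0,0,1]]'
python3 - <<'E'
from h import *
s=r.read_state();print(np.round(s['ee_pos'],4),np.round(s['eef_rot'],4),2*np.degrees(np.arctan2(s['eef_rot'][1],s['eef_rot'][0])))
c=cam('wrist');save(c,'w1.png')
for p in([.489,-.051,.034],[.484,.03,.037],[.49,-.045,.074]): print(proj(c,np.array(p)))
E
```

```text
time: 3.2
ee_pos: [0.4848, 0.0724, 0.2465]
eef_rot: [0.672, 0.741, -0.003, 0.0]
ft_force: [0.1, 0.4, -0.0]
width: 0.0004
[0.4848 0.0724 0.2465] [ 6.717e-01  7.408e-01 -3.400e-03  4.000e-04] 95.60617639691412
(np.float64(311.8119715533207), np.float64(257.0020042735482))
(np.float64(313.57421461119145), np.float64(206.17718882346884))
(np.float64(312.27595647626066), np.float64(266.9514096290761))
```

View pics/w1.png

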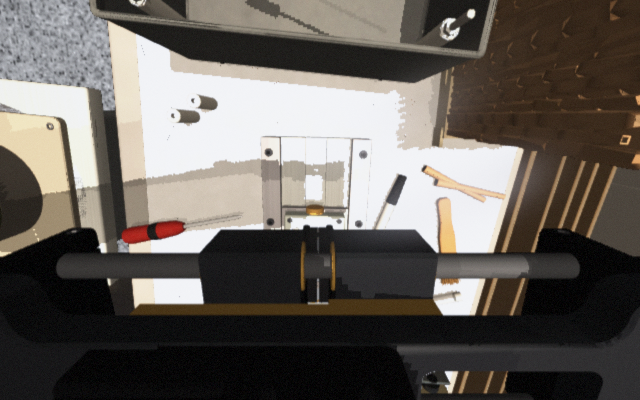

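Wrist view: pad at (315,210), bed rails upright in the picture, so the tool is well aligned; the line is hidden by the gripper. Descend beyond the +y pad.

```bash
python3 -m jog '[[0,-0.3,3,0.02,1],[0,-0.2,3,0,1],[0,0,3,0,1],[0,0,3,0,1],[0,0,3,0,1],[0,0,2,0,1],[0,0,1,0,1],[0,0,0,0,1],[0,0,0,0,1],[0,0,0,0,1]]'
python3 - <<'E'
from h import *
s=r.read_state();print(np.round(s['ee_pos'],4),np.round(s['ft_force'],2),2*np.degrees(np.arctan2(s['eef_rot'][1],s['eef_rot'][0])))
c=cam('top')
print(proj(c,s['ee_pos']));save(c,'t2.png')
E
```

```text
time: 4.25
ee_pos: [0.4813, 0.073, 0.0631]
eef_rot: [0.679, 0.735, -0.001, 0.002]
ft_force: [0.2, -0.6, 0.8]
width: 0.0003
[0.4813 0.073  0.0631] [ 0.16 -0.56  0.81] 94.54023440571942
(np.float64(230.85654441039145), np.float64(203.41721246192444))
```

```bash
python3 -m jog '[[-0.5,0,0.6,0,1],[-0.5,0,0.4,0,1],[-0.5,0,0,0,1],[-0.5,0,0,0,1],[-0.2,0,0,0,1],[0,0,0,0,1],[0,0,0,0,1],[0,0,0,0,1],[0,0,0,0,1],[0,0,0,0,1]]'

```

```text
time: 5.3
ee_pos: [0.4848, 0.0493, 0.0544]
eef_rot: [0.679, 0.734, 0.001, 0.002]
ft_force: [0.2, 0.1, 0.5]
width: 0.0008
```

```bash
python3 -m jog '[[-0.2,0,0,0,1],[-0.1,0,0,0,1],[-0.1,0,0,0,1],[-0.1,0,0,0,1],[0,0,0,0,1],[0,0,0,0,1],[0,0,0,0,1],[0,0,0,0,1],[0,0,0,0,1],[0,0,0,0,1]]'

```

```text
time: 6.3
ee_pos: [0.4852, 0.0441, 0.0544]
eef_rot: [0.679, 0.735, 0.001, 0.002]
ft_force: [0.5, 0.2, -0.6]
width: 0.0008
```

```bash
python3 -m jog '[[-0.1,0,0,0,1],[-0.1,0,0,0,1],[-0.1,0,0,0,1],[0,0,0,0,1],[0,0,0,0,1],[0,0,0,0,1],[0,0,0,0,1],[0,0,0,0,1],[0,0,0,0,1],[0,0,0,0,1]]'

```

```text
time: 7.3
ee_pos: [0.4854, 0.0409, 0.0544]
eef_rot: [0.679, 0.735, 0.001, 0.002]
ft_force: [0.1, -0.1, 0.4]
width: 0.0003
```

```bash
python3 -m jog '[[-0.1,0,0,0,1],[-0.1,0,0,0,1],[0,0,0,0,1],[0,0,0,0,1],[0,0,0,0,1],[0,0,0,0,1],[0,0,0,0,1],[0,0,0,0,1],[0,0,0,0,1],[0,0,0,0,1]]'
python3 - <<'E'
from h import *
c=cam('top');s=cam('side');save(c,'t3.png')
a=cv2.resize(c['pixels'][165:235,215:345],None,fx=5,fy=5,interpolation=cv2.INTER_CUBIC)
b=cv2.resize(s['pixels'][185:300,255:395],None,fx=5,fy=5,interpolation=cv2.INTER_CUBIC)
cv2.imwrite('pics/side3.png',b[...,::-1])
E
```

```text
time: 8.3
ee_pos: [0.4856, 0.0387, 0.0544]
eef_rot: [0.679, 0.735, 0.001, 0.002]
ft_force: [0.1, 0.3, -0.2]
width: 0.0007
```

```bash
python3 -m jog '[[-0.1,-0.2,0,0,1],[-0.1,0,0,0,1],[-0.1,0,0,0,1],[0,0,0,0,1],[0,0,0,0,1],[0,0,0,0,1],[0,0,0,0,1],[0,0,0,0,1],[0,0,0,0,1],[0,0,0,0,1]]'

```

```text
time: 9.4
ee_pos: [0.4837, 0.0352, 0.0544]
eef_rot: [0.679, 0.735, 0.001, 0.002]
ft_force: [-0.0, -0.5, 0.6]
width: 0.0005
```

```bash
python3 -m jog '[[-0.1,0,0,0,1],[-0.1,0,0,0,1],[-0.1,0,0,0,1],[0,0,0,0,1],[0,0,0,0,1],[0,0,0,0,1],[0,0,0,0,1],[0,0,0,0,1],[0,0,0,0,1],[0,0,0,0,1]]'
python3 - <<'E'
from h import *
c=cam('top');s=cam('side')
a=cv2.resize(c['pixels'][165:240,215:345],None,fx=5,fy=5,interpolation=cv2.INTER_CUBIC)
b=cv2.resize(s['pixels'][185:300,255:395],None,fx=5,fy=5,interpolation=cv2.INTER_CUBIC)
cv2.imwrite('pics/side4.png',b[...,::-1]);cv2.imwrite('pics/top4.png',a[...,::-1])
E
```

```text
time: 10.4
ee_pos: [0.4839, 0.032, 0.0544]
eef_rot: [0.679, 0.735, 0.001, 0.002]
ft_force: [-0.5, -0.7, 0.7]
width: 0.0006
```

View pics/side4.png

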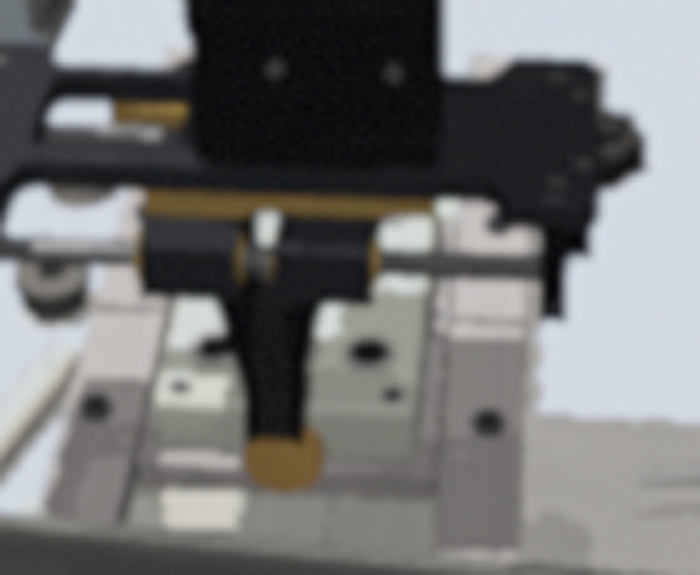

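```bash
python3 - <<'E'
from h import *
s=cam('side');print(r.tip_extent)
st=r.read_state();p=np.array(st['ee_pos']);print(p,np.round(st['ft_force'],2))
for dz in(0,-.022):
  for dy in (-.0095,0,.0095):
    u,v=proj(s,p+[0,dy,dz]);print(dz,dy,(u-255)*5,(v-185)*5)
for y in(.02,.024,.03):
  u,v=proj(s,np.array([.4845,y,.037]));print(y,(u-255)*5,(v-185)*5)
E
```

```text
0.022
[0.48395126 0.03196682 0.05441931] [-0.47  0.75 -0.05]
0 -0.0095 279.4782962002665 406.79045584438853
0 0 273.94695484670166 426.46519830753647
0 0.0095 268.29631266785015 446.5642886572323
-0.022 -0.0095 281.84347812222853 459.99095684728275
-0.022 0 276.42283152589215 479.9191141884643
-0.022 0.0095 270.8871054661037 500.2703431344173
0.02 281.06148216929284 443.80035495792896
0.024 278.7885597002466 452.0725573555947
0.03 275.3414451026248 464.618180898768
```

View pics/top4.png

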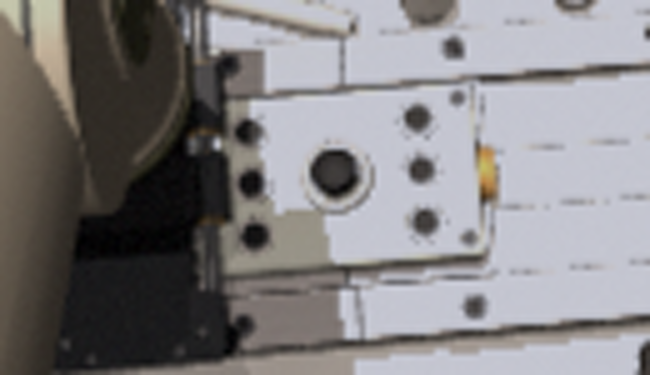

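Side crop shows the black finger ending at about (275,440), only just overlapping the top of the brass pad (284,460); top crop shows the nest not moved. The tip appears higher than I assumed, so I'll back off and check before lowering.

```bash
python3 -m jog '[[0.5,0,0,0,1],[0.5,0,0,0,1],[0.5,0,0,0,1],[0.3,0,0,0,1],[0,0,0,0,1],[0,0,0,0,1],[0,0,0,0,1],[0,0,0,0,1],[0,0,0,0,1],[0,0,0,0,1]]'
python3 - <<'E'
from h import *
s=cam('side');w=cam('wrist')
p=np.array(r.read_state()['ee_pos'])
a=cv2.resize(s['pixels'][225:300,260:350],None,fx=5,fy=5,interpolation=cv2.INTER_CUBIC)
b=cv2.resize(w['pixels'][180:330,230:400],None,fx=2.5,fy=2.5,interpolation=cv2.INTER_CUBIC)[:375,:340]
for c,im,o,k in((s,a,(260,225),5),(w,b,(230,180),2.5)):
  im[:]=im
  for dz,col in((0,(255,0,0)),(-.022,(0,255,0))):
    u,v=proj(c,p+[0,0,dz]);cv2.circle(im,(int((u-o[0])*k),int((v-o[1])*k)),3,col,-1)
cv2.imwrite('pics/c5.png',np.hstack([a,b])[...,::-1])
E
```

```text
time: 11.55
ee_pos: [0.4824, 0.0517, 0.0544]
eef_rot: [0.678, 0.735, 0.001, 0.002]
ft_force: [0.7, -0.0, -0.1]
width: 0.0008
```

View pics/c5.png

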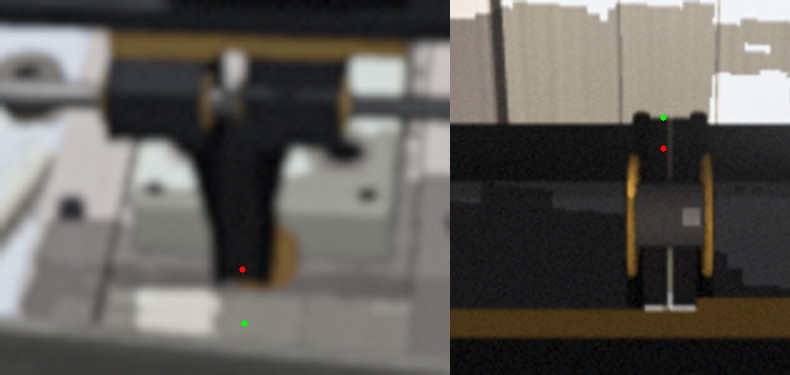

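```bash
python3 - <<'E'
from h import *
t=cam('top');s=cam('side')
for z in(.05,.07,.09,.10,.11,.12,.13,.14): print(z,np.round(ray(t,255.8,193,z)*1000),np.round(ray(s,307,236,z)*1000), 'tip row front', np.round(ray(s,255+275/5,185+440/5,z)*1000))
import itertools
for n,c in(('t',t),('s',s)): print(n,np.round(np.linalg.inv(c['camera_from_world'])[:3,3],3))
E
```

```text
0.05 [509.  17.  50.] [506. -61.  50.] tip row front [484.  33.  50.]
0.07 [504.  14.  70.] [501. -35.  70.] tip row front [479.  56.  70.]
0.09 [500.  11.  90.] [495.  -8.  90.] tip row front [474.  78.  90.]
0.1 [497.  10. 100.] [492.   5. 100.] tip row front [471.  90. 100.]
0.11 [495.   8. 110.] [489.  18. 110.] tip row front [469. 101. 110.]
0.12 [493.   6. 120.] [486.  31. 120.] tip row front [466. 112. 120.]
0.13 [490.   5. 130.] [483.  45. 130.] tip row front [464. 124. 130.]
0.14 [488.   3. 140.] [480.  58. 140.] tip row front [461. 135. 140.]
t [ 0.313 -0.117  0.903]
s [0.362 0.59  0.542]
```

```bash
python3 - <<'E'
from h import *
s=cam('side');w=cam('wrist')
print(r.read_state()['ee_pos'],'wcam',np.round(np.linalg.inv(w['camera_from_world']),3))
for z in(.02,.03,.04,.05,.06): print(z,np.round(ray(s,308.6,281.6,z)*1000,1),np.round(ray(w,318,225.2,z)*1000,1), 'rod',np.round(ray(w,230+215/2.5,180+215/2.5,z+.06)*1000,1))
E
```

```text
[0.4823707  0.05181731 0.05438827] wcam [[ 0.997 -0.076 -0.028  0.477]
 [ 0.081  0.961  0.264  0.124]
 [ 0.007 -0.265  0.964  0.219]
 [ 0.     0.     0.     1.   ]]
0.02 [489.3  20.2  20. ] [484.5  48.6  20. ] rod [483.  47.  80.]
0.03 [486.9  31.1  30. ] [484.1  52.4  30. ] rod [482.5  52.5  90. ]
0.04 [484.5  42.   40. ] [483.7  56.2  40. ] rod [482.1  58.  100. ]
0.05 [482.   52.9  50. ] [483.3  60.   50. ] rod [481.6  63.6 110. ]
0.06 [479.6  63.9  60. ] [482.9  63.8  60. ] rod [481.2  69.1 120. ]
```

```bash
python3 -m jog '[[0.5,0,0.3,0,1],[0,0,0.2,0,1],[0,0,0.2,0,1],[0,0,0.1,0,1],[0,0,0,0,1],[0,0,0,0,1],[0,0,0,0,1],[0,0,0,0,1],[0,0,0,0,1],[0,0,0,0,1]]'
python3 - <<'E'
from h import *
s=cam('side');t=cam('top');st=r.read_state();p=np.array(st['ee_pos']);print(p)
w=cam('wrist')
a=cv2.resize(s['pixels'][225:300,260:350],None,fx=4,fy=4,interpolation=cv2.INTER_CUBIC)
b=cv2.resize(t['pixels'][165:240,205:295],None,fx=4,fy=4,interpolation=cv2.INTER_CUBIC)
for c,im,o in((s,a,(260,225)),(t,b,(205,165))):
  for dz,col in((0,(255,0,0)),(-.022,(0,255,0)),(.048,(255,0,255))):
    u,v=proj(c,p+[0,0,dz]);cv2.circle(im,(int((u-o[0])*4),int((v-o[1])*4)),3,col,-1)
cv2.imwrite('pics/c6.png',np.hstack([a,b])[...,::-1])
E
```

```text
time: 12.85
ee_pos: [0.482, 0.0573, 0.0456]
eef_rot: [0.678, 0.735, 0.001, 0.002]
ft_force: [0.0, 0.2, 0.7]
width: 0.0005
[0.48191978 0.05726078 0.04555293]
```

View pics/c6.png

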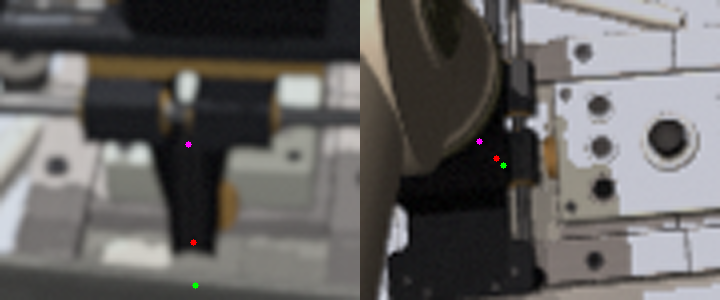

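Side tip (195,255) against projected (195,285), and the wrist ray through the tip's front edge, both put the real fingertip close to the TCP height rather than 22 mm below it; that also explains passing over the pad. I'll lower gently, watching the force.

```bash
python3 -m jog '[[0,0,0.1,0,1],[0,0,0.1,0,1],[0,0,0.1,0,1],[0,0,0,0,1],[0,0,0,0,1],[0,0,0,0,1],[0,0,0,0,1],[0,0,0,0,1],[0,0,0,0,1],[0,0,0,0,1]]'
```

```text
time: 14.0
ee_pos: [0.4819, 0.0573, 0.0423]
eef_rot: [0.678, 0.735, 0.001, 0.002]
ft_force: [-0.5, -0.3, 0.0]
width: 0.0005
```

```bash
python3 -m jog '[[0,0,0.1,0,1],[0,0,0.1,0,1],[0,0,0,0,1],[0,0,0,0,1],[0,0,0,0,1],[0,0,0,0,1],[0,0,0,0,1],[0,0,0,0,1],[0,0,0,0,1],[0,0,0,0,1]]'
```

```text
time: 15.0
ee_pos: [0.4819, 0.0573, 0.0401]
eef_rot: [0.678, 0.735, 0.001, 0.002]
ft_force: [0.2, -0.6, -0.4]
width: 0.0004
```

```bash
python3 -m jog '[[0,0,0.1,0,1],[0,0,0.1,0,1],[0,0,0.1,0,1],[0,0,0.1,0,1],[-0.3,0,0,0,1],[-0.3,0,0,0,1],[-0.3,0,0,0,1],[0,0,0,0,1],[0,0,0,0,1],[0,0,0,0,1]]'
```

```text
time: 16.0
ee_pos: [0.4828, 0.0471, 0.0357]
eef_rot: [0.678, 0.735, 0.001, 0.002]
ft_force: [-0.8, -0.2, 0.3]
width: 0.0004
```

```bash
python3 -m jog '[[-0.2,-0.1,0,0,1],[-0.2,0,0,0,1],[-0.1,0,0,0,1],[-0.1,0,0,0,1],[-0.05,0,0,0,1],[0,0,0,0,1],[0,0,0,0,1],[0,0,0,0,1],[0,0,0,0,1],[0,0,0,0,1]]'
```

```text
time: 17.0
ee_pos: [0.4822, 0.0403, 0.0358]
eef_rot: [0.678, 0.735, 0.001, 0.002]
ft_force: [-0.8, -0.7, 0.8]
width: 0.0002
```

```bash
python3 -m jog '[[-0.1,0,0,0,1],[-0.1,0,0,0,1],[0,0,0,0,1],[0,0,0,0,1],[0,0,0,0,1],[0,0,0,0,1],[0,0,0,0,1],[0,0,0,0,1],[0,0,0,0,1],[0,0,0,0,1]]'
```

```text
time: 18.0
ee_pos: [0.4822, 0.0402, 0.0358]
eef_rot: [0.678, 0.735, 0.002, 0.002]
ft_force: [-0.3, 2.1, -0.0]
width: 0.0007
```

```bash
python3 -m jog '[[-0.3,0,0,0,1],[0,0,0,0,1],[0,0,0,0,1],[-0.4,0,0,0,1],[0,0,0,0,1],[0,0,0,0,1],[0,0,0,0,1],[0,0,0,0,1],[0,0,0,0,1],[0,0,0,0,1]]'
```

```text
time: 19.0
ee_pos: [0.4828, 0.0349, 0.0359]
eef_rot: [0.677, 0.736, 0.003, 0.001]
ft_force: [-0.6, 2.3, -0.4]
width: 0.0005
```

```bash
python3 -m jog '[[-0.2,0,0,0,1],[0,0,0,0,1],[0,0,0,0,1],[0.8,0,0,0,1],[0.7,0,-2,0,1],[0,0,-3,0,1],[0,0,-3,0,1],[-2,0,-2,0,1],[-4,0,-0.5,0,1],[-3,0,0,0,1]]'
python3 - <<'E'
from h import *
t=cam('top');s=cam('side');cv2.imwrite('pics/x7.png',np.vstack([cv2.resize(t['pixels'][160:240,235:340],None,fx=5,fy=5,interpolation=cv2.INTER_CUBIC)])[...,::-1])
print(np.round(r.read_state()['ee_pos'],4))
E
```

```text
time: 20.0
ee_pos: [0.4884, -0.0385, 0.1448]
eef_rot: [0.674, 0.738, 0.001, 0.001]
ft_force: [1.2, -0.2, 0.4]
width: 0.0004
[ 0.4881 -0.0409  0.1442]
```

```bash
python3 -m jog '[[-0.5,0.1,2,0.01,1],[-0.4,0,2,0,1],[0,0,1,0,1],[0,0,0.5,0,1],[0,0,0,0,1],[0,0,0.3,0,1],[0,0,0,0,1],[0,0,0,0,1],[0,0,0,0,1],[0,0,0,0,1]]'
```

```text
time: 21.1
ee_pos: [0.4918, -0.0467, 0.0865]
eef_rot: [0.68, 0.733, 0.002, 0.003]
ft_force: [0.2, -0.0, -0.2]
width: 0.0006
```

```bash
python3 -m jog '[[-0.4,-0.25,0,0,1],[0,0,0.2,0,1],[0,0,0.2,0,1],[0,0,0.1,0,1],[0,0,0.1,0,1],[0,0,0.1,0,1],[0,0,0.1,0,1],[0,0,0,0,1],[0,0,0,0,1],[0,0,0,0,1]]'
python3 - <<'E'
from h import *
s=cam('side');w=cam('wrist');st=r.read_state();print(np.round(st['ee_pos'],4),np.round(st['ft_force'],2))
a=cv2.resize(s['pixels'][215:290,270:360],None,fx=5,fy=5,interpolation=cv2.INTER_CUBIC)
cv2.imwrite('pics/c8.png',a[...,::-1])
E
```

```text
time: 22.1
ee_pos: [0.4896, -0.0514, 0.0778]
eef_rot: [0.68, 0.733, 0.002, 0.003]
ft_force: [-0.1, -0.9, -0.0]
width: 0.0006
[ 0.4896 -0.0514  0.0779] [-0.67 -0.71 -0.42]
```

View pics/c8.png

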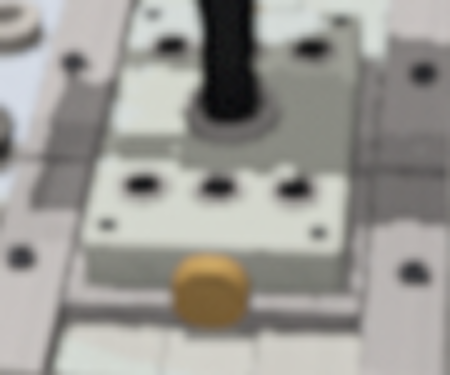

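View pics/x7.png

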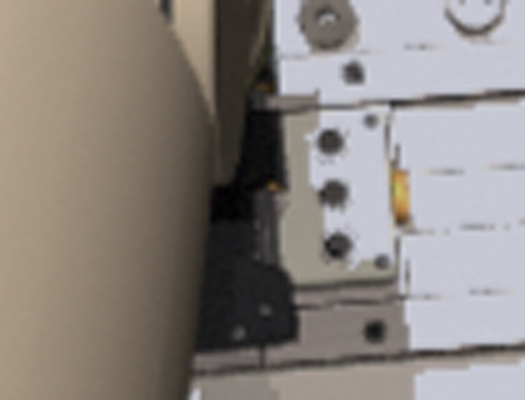

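Side crop: fingertips right over the button and collar (232,115), line at (45,158)/(410,170); top crop: far pad face at (409,197), i.e. nest moved about 6 mm and is within about 2 mm of the line. Now the feel press.

```bash
python3 -m jog '[[0,0,0.1,0,1],[0,0,0.1,0,1],[0,0,0.1,0,1],[0,0,0.1,0,1],[0,0,0,0,1],[0,0,0,0,1],[0,0,0,0,1],[0,0,0,0,1],[0,0,0,0,1],[0,0,0,0,1]]'
```

```text
time: 23.2
ee_pos: [0.4897, -0.0514, 0.0736]
eef_rot: [0.68, 0.733, 0.002, 0.003]
ft_force: [0.5, 0.2, 0.3]
width: 0.0004
```

```bash
python3 -m jog '[[0,0,0.1,0,1],[0,0,0.1,0,1],[0,0,0.1,0,1],[0,0,0,0,1],[0,0,0,0,1],[0,0,0,0,1],[0,0,0,0,1],[0,0,0,0,1],[0,0,0,0,1],[0,0,0,0,1]]'
```

```text
time: 24.2
ee_pos: [0.4898, -0.0514, 0.0705]
eef_rot: [0.68, 0.733, 0.002, 0.003]
ft_force: [-0.1, -0.3, 0.7]
width: -0.0
```

```bash
python3 -m jog '[[0,0,0,0,1],[0,0,0,0,1],[0,0,0.1,0,1],[0,0,0,0,1],[0,0,0.1,0,1],[0,0,0,0,1],[0,0,0.1,0,1],[0,0,0.1,0,1],[0,0,0.1,0,1],[0,0,0.1,0,1]]'
```

```text
time: 25.2
ee_pos: [0.4901, -0.0514, 0.0652]
eef_rot: [0.68, 0.733, 0.003, 0.003]
ft_force: [-7.2, 0.7, 19.4]
width: 0.0005
```

```bash
python3 -m jog '[[0,0,-1,0,1],[0,0,-0.7,0,1],[1.5,0,0,0,1],[1.5,-0.1,0,0,1],[0,0,0,0,1],[0,0,1,0,1],[0,0,0.8,0,1],[0,0,0.2,0,1],[0,0,0,0,1],[0,0,0,0,1]]'
python3 - <<'E'
from h import *
print(np.round(r.read_state()['ee_pos'],4),np.round(r.read_state()['ft_force'],1))
E
```

```text
time: 26.2
ee_pos: [0.4871, -0.0239, 0.062]
eef_rot: [0.681, 0.732, 0.003, 0.003]
ft_force: [0.0, 0.4, 0.8]
width: 0.0005
[ 0.4871 -0.0239  0.062 ] [0.  0.4 0.8]
```

```bash
python3 -m jog '[[0,0,0.1,0,1],[0,0,0,0,1],[0,0,0.1,0,1],[0,0,0,0,1],[0,0,0.1,0,1],[0,0,0,0,1],[0,0,0.1,0,1],[0,0,0,0,1],[0,0,0.1,0,1],[0,0,0.05,0,1]]'
```

```text
time: 27.2
ee_pos: [0.4877, -0.0242, 0.0567]
eef_rot: [0.681, 0.732, 0.003, 0.004]
ft_force: [0.0, 0.6, 0.7]
width: 0.0004
```

```bash
python3 -m jog '[[0,0,0.1,0,1],[0,0,0,0,1],[0,0,0.05,0,1],[0,0,0,0,1],[0,0,0.05,0,1],[0,0,0,0,1],[0,0,0.05,0,1],[0,0,0,0,1],[0,0,0.05,0,1],[0,0,0.05,0,1]]'
```

```text
time: 28.2
ee_pos: [0.4878, -0.0241, 0.0529]
eef_rot: [0.681, 0.732, 0.003, 0.004]
ft_force: [-0.2, 0.4, -0.0]
width: 0.0007
```

```bash
python3 -m jog '[[0,0,0.1,0,1],[0,0,0,0,1],[0,0,0.1,0,1],[0,0,0,0,1],[0,0,0.1,0,1],[0,0,0,0,1],[0,0,0.1,0,1],[0,0,0,0,1],[0,0,0.05,0,1],[0,0,0.05,0,1]]'
```

```text
time: 29.2
ee_pos: [0.4885, -0.0242, 0.0511]
eef_rot: [0.682, 0.732, 0.004, 0.003]
ft_force: [-6.0, 0.5, 15.6]
width: 0.0008
```

Contact with the block top (54 mm) at TCP 51.1 mm under about 16 N calibrates the tip; so the button stopped at about 68.1 mm under load, a depth of about 5.9 mm, i.e. about 1.5 mm off the notch. Top-view evidence suggests the nest lies slightly to −y of the line, so I'll try a small further tap toward −y.

```bash
python3 -m jog '[[0,0,-1.5,0,1],[0,0,-1.2,0,1],[3,0,-0.3,0,1],[3,-0.1,0,0,1],[1.6,0,1,0,1],[0,0,2,0,1],[0,0,1.2,0,1],[0,0,0,0,1],[0,0,0,0,1],[0,0,0,0,1]]'
```

```text
time: 30.2
ee_pos: [0.4825, 0.0524, 0.0378]
eef_rot: [0.682, 0.731, 0.004, 0.003]
ft_force: [-0.6, -0.3, 0.6]
width: 0.0003
```

```bash
python3 -m jog '[[-0.6,0,0.1,0,1],[-0.6,0,0,0,1],[-0.2,0,0,0,1],[0,0,0,0,1],[-0.1,0,0,0,1],[0,0,0,0,1],[-0.1,0,0,0,1],[0,0,0,0,1],[-0.1,0,0,0,1],[-0.1,0,0,0,1]]'
```

```text
time: 31.2
ee_pos: [0.485, 0.0341, 0.0384]
eef_rot: [0.682, 0.731, 0.006, 0.003]
ft_force: [-1.7, 6.1, 0.2]
width: 0.0002
```

```bash
python3 -m jog '[[0,0,0,0,1],[0,0,0,0,1],[0,0,0,0,1],[0,0,0,0,1],[0,0,0,0,1],[0,0,0,0,1],[0,0,0,0,1],[0,0,0,0,1],[0,0,0,0,1],[-0.2,0,0,0,1]]'
```

```text
time: 32.2
ee_pos: [0.485, 0.0338, 0.0384]
eef_rot: [0.682, 0.731, 0.007, 0.003]
ft_force: [-1.5, 12.0, -0.6]
width: 0.0004
```

```bash
python3 -m jog '[[-0.1,0,0,0,1],[0,0,0,0,1],[0,0,0,0,1],[0,0,0,0,1],[0,0,0,0,1],[0,0,0,0,1],[0,0,0,0,1],[0,0,0,0,1],[-0.2,0,0,0,1],[0,0,0,0,1]]'
```

```text
time: 33.2
ee_pos: [0.485, 0.0338, 0.0385]
eef_rot: [0.681, 0.732, 0.008, 0.001]
ft_force: [-0.3, 0.1, 0.4]
width: 0.0006
```

12 N with no movement, where a smaller tap slid it before, means the pin is climbing that way: the notch must be on the +y side. Go round to the −y end.

```bash
python3 -m jog '[[1,0,0,0,1],[0,0,-2.5,0,1],[0,0,-2.5,0,1],[-2,0,-1,0,1],[-4,0,0,0,1],[-4,0,0,0,1],[-4,0,0,0,1],[-4,0,0,0,1],[-1.5,0,0,0,1],[0,0,0,0,1]]'
```

```text
time: 34.2
ee_pos: [0.4985, -0.1574, 0.1006]
eef_rot: [0.681, 0.733, 0.005, 0.004]
ft_force: [-0.6, 0.6, -0.3]
width: 0.0004
```

```bash
python3 -m jog '[[0,-0.3,2,0,1],[0,0,2,0,1],[0,0,1.3,0,1],[0,0,0.7,0,1],[0,0,0,0,1],[0.5,0,0,0,1],[0.4,0,0,0,1],[0.1,0,0,0,1],[0,0,0,0,1],[0,0,0,0,1]]'
```

```text
time: 35.2
ee_pos: [0.498, -0.1412, 0.0408]
eef_rot: [0.679, 0.734, 0.007, 0.005]
ft_force: [0.4, 0.6, 0.4]
width: 0.0005
```

```bash
python3 -m jog '[[0,-0.2,0.4,0,1],[0,0,0,0,1],[0.1,0,0,0,1],[0,0,0,0,1],[0.1,0,0,0,1],[0,0,0,0,1],[0.1,0,0,0,1],[0,0,0,0,1],[0.1,0,0,0,1],[0.1,0,0,0,1]]'
```

```text
time: 36.2
ee_pos: [0.4956, -0.1378, 0.0367]
eef_rot: [0.68, 0.733, 0.006, 0.006]
ft_force: [0.7, -5.1, -2.0]
width: 0.0004
```

```bash
python3 -m jog '[[0,0,0,0,1],[0.2,0,0,0,1],[0,0,0,0,1],[0,0,0,0,1],[0,0,0,0,1],[0,0,0,0,1],[0,0,0,0,1],[0,0,0,0,1],[0,0,0,0,1],[0,0,0,0,1]]'
```

```text
time: 37.2
ee_pos: [0.4954, -0.1366, 0.0368]
eef_rot: [0.68, 0.733, 0.006, 0.007]
ft_force: [0.5, -2.2, -1.2]
width: 0.0001
```

```bash
python3 -m jog '[[-1,0,0,0,1],[0,0,-3,0,1],[0,0,-2.3,0,1],[3,0,-0.3,0,1],[4,0,0,0,1],[2.4,0,0,0,1],[0,0,0.8,0,1],[0,0,0.8,0,1],[0,0,0,0,1],[0,0,0,0,1]]'
```

```text
time: 38.2
ee_pos: [0.4883, -0.0545, 0.0782]
eef_rot: [0.682, 0.732, 0.007, 0.006]
ft_force: [-0.3, 0.1, 0.8]
width: 0.0004
```

```bash
python3 -m jog '[[0.3,0.1,0.5,0,1],[0,0,0.3,0,1],[0,0,0.1,0,1],[0,0,0,0,1],[0,0,0.1,0,1],[0,0,0.1,0,1],[0,0,0.1,0,1],[0,0,0.1,0,1],[0,0,0.1,0,1],[0,0,0.1,0,1]]'
```

```text
time: 39.2
ee_pos: [0.4898, -0.0536, 0.0646]
eef_rot: [0.683, 0.73, 0.007, 0.005]
ft_force: [-8.5, 1.2, 19.1]
width: 0.0005
```

Stopped at 64.6 mm, 0.6 mm deeper than before: right direction, still just short. One more tap of about 1.3 mm toward +y.

```bash
python3 -m jog '[[0,0,-1.5,0,1],[0,0,-1.2,0,1],[-4,0,-0.2,0,1],[-4,0,0,0,1],[-1.8,0,0,0,1],[0,0,2.5,0,1],[0,0,2,0,1],[0,0,0.8,0,1],[0,0,0,0,1],[0,0,0,0,1]]'
```

```text
time: 40.2
ee_pos: [0.4998, -0.1542, 0.0437]
eef_rot: [0.682, 0.732, 0.009, 0.007]
ft_force: [1.0, -0.5, 0.4]
width: 0.0003
```

```bash
python3 -m jog '[[0.6,-0.3,0.5,0,1],[0.6,0,0.1,0,1],[0.2,0,0,0,1],[0,0,0,0,1],[0.1,0,0,0,1],[0,0,0,0,1],[0.1,0,0,0,1],[0,0,0,0,1],[0.1,0,0,0,1],[0,0,0,0,1]]'
```

```text
time: 41.2
ee_pos: [0.4973, -0.1364, 0.0399]
eef_rot: [0.681, 0.732, 0.01, 0.009]
ft_force: [0.5, -0.6, -0.4]
width: 0.0004
```

```bash
python3 -m jog '[[0.1,-0.1,0.2,0,1],[0,0,0,0,1],[0.1,0,0,0,1],[0,0,0,0,1],[0.2,0,0,0,1],[0,0,0,0,1],[0,0,0,0,1],[0,0,0,0,1],[0,0,0,0,1],[0,0,0,0,1]]'
```

```text
time: 42.2
ee_pos: [0.4966, -0.135, 0.0383]
eef_rot: [0.682, 0.731, 0.01, 0.011]
ft_force: [0.9, -2.6, 0.2]
width: 0.0004
```

```bash
python3 -m jog '[[-1,0,0,0,1],[0,0,-3,0,1],[0,0,-2.3,0,1],[3,0,-0.2,0,1],[4,0,0,0,1],[2.5,0.1,0,0,1],[0,0,0.8,0,1],[0,0,0.8,0,1],[0,0,0,0,1],[0,0,0,0,1]]'
```

```text
time: 43.2
ee_pos: [0.4885, -0.0497, 0.0773]
eef_rot: [0.683, 0.73, 0.01, 0.008]
ft_force: [-0.3, -0.2, -0.9]
width: 0.0003
```

```bash
python3 -m jog '[[0.2,0.1,0.5,0,1],[0,0,0.3,0,1],[0,0,0.2,0,1],[0,0,0,0,1],[0,0,0.1,0,1],[0,0,0.1,0,1],[0,0,0.1,0,1],[0,0,0.1,0,1],[0,0,0.1,0,1],[0,0,0.1,0,1]]'
```

```text
time: 44.2
ee_pos: [0.4899, -0.0499, 0.0611]
eef_rot: [0.684, 0.729, 0.01, 0.007]
ft_force: [-4.2, -0.5, 8.4]
width: 0.0004
```

It goes past the former stop. Press on home.

```bash
python3 -m jog '[[0,0,0.1,0,1],[0,0,0.1,0,1],[0,0,0.1,0,1],[0,0,0.1,0,1],[0,0,0.1,0,1],[0,0,0.1,0,1],[0,0,0.1,0,1],[0,0,0.1,0,1],[0,0,0.1,0,1],[0,0,0.1,0,1]]'
```

```text
time: 45.2
ee_pos: [0.4901, -0.0498, 0.059]
eef_rot: [0.685, 0.729, 0.012, 0.004]
ft_force: [-8.6, -1.0, 21.1]
width: 0.0003
```

```bash
python3 -m jog '[[0,0,0.1,0,1],[0,0,0.12,0,1],[0,0,0,0,1],[0,0,-1.5,0,1],[0,0,-3,0,1],[0,0,-3,0,1],[3,0,-2,0,1],[4,0,-1,0,1],[4,0,0,0,1],[4,0,0,0,1]]'
```

```text
time: 46.2
ee_pos: [0.4795, 0.0972, 0.1706]
eef_rot: [0.689, 0.724, 0.013, 0.004]
ft_force: [0.5, 0.5, -0.5]
width: 0.0006
```

```bash
python3 -m jog '[[4,0,0,0,1],[4,0,0,0,1],[4,0,0,0,1],[2,0,0,0,1],[0,0,0,0,1],[0,0,0,0,1],[0,0,0,0,1],[0,0,0,0,1],[0,0,0,0,1],[0,0,0,0,1]]'
python3 - <<'E'
from h import *
t=cam('top');s=cam('side')
a=cv2.resize(t['pixels'][155:255,200:375],None,fx=4.5,fy=4.5,interpolation=cv2.INTER_CUBIC);b=cv2.resize(s['pixels'][225:265,280:355],None,fx=8,fy=8,interpolation=cv2.INTER_CUBIC)
o=np.zeros((450+320,788,3),np.uint8)[:600];o=np.full((450+150,787,3),0,np.uint8)
a=a[:,:787];o[:280]=a[120:400-0][:280];o[280:600,:600]=b
cv2.imwrite('pics/f.png',o[...,::-1])
for y,z in((-.050,.074),(-.05,.062),(-.05,.06)):
  print(z,[round(float(k),1) for k in ((proj(s,np.array([.489,y,z]))-np.array([280,225]))*8)])
E
```

```text
time: 47.2
ee_pos: [0.471, 0.2452, 0.1723]
eef_rot: [0.688, 0.725, 0.015, 0.003]
ft_force: [-0.1, -0.1, 0.6]
width: 0.0
0.074 [282.9, 34.1]
0.062 [284.5, 80.3]
0.06 [284.8, 87.9]
```

View pics/f.png

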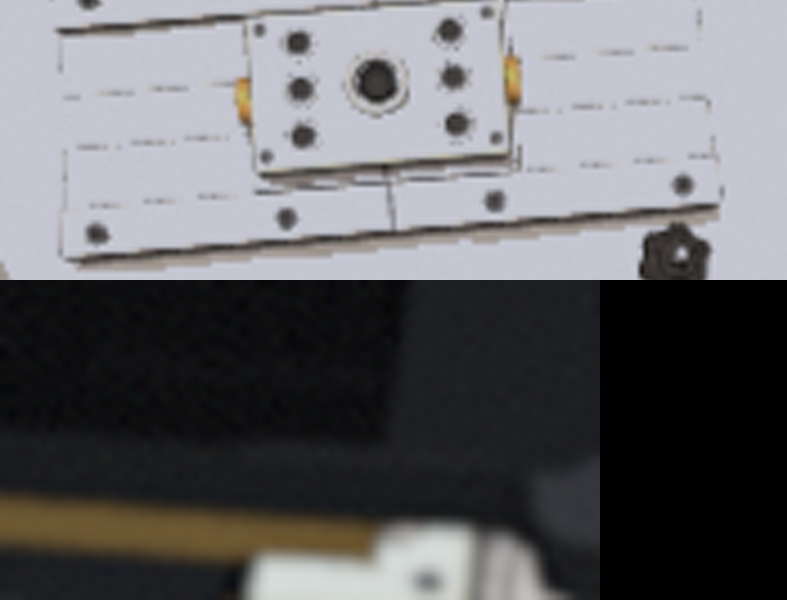

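```bash
python3 -c "
from bench import r
print(r.read_state()['time'],r.read_state()['ft_force']);print(r.close_job())"
```

```text
47.3 [-0.47005388  0.23346953 -0.29125213]
the job is handed in; nothing more can be done
None
```

The nest is set and I believe the pin is home. The job was handed in at 47.3 s, with the arm clear of everything.

- **To the line:** I tapped the nest about 6 mm toward −y, to within about 2 mm of the scribed line by the camera estimates. The first light press stopped short of home.
- **Which way:** A tap further toward −y met about 12 N and did not move the nest, because the lowered pin was climbing its lead-in. I then tapped from the −y end instead: about 1.2 mm (the next press went only 0.6 mm deeper), then about 1.5 mm more.
- **Seating:** On the last press the pin ran past the earlier stop and came to a hard stop at TCP height 59.0 mm under 21 N. Using the tip offset I found by touching the block top, that puts the button 61.9 mm above the table, against 62 mm for home.

**Last checks:**
- The final top view shows the button sunk and centred in its collar, and the star knob where it was.
- That crop left out the things behind the bed. I never moved the arm down among them, but I did not check them again.
- The side view meant to confirm the button's height was blocked by the arm, so "home" rests on the press height and force plus the top view.

**Disagreements:**
- The fingertips were not 22 mm beyond the TCP, as `r.tip_extent` says. By touch they stood about 3 mm behind it. My first approach therefore passed over the pad without touching it, and I worked from the touched values after that.
- The side and top cameras disagreed by up to 6 mm on where the nest was.
- Presses against the stops reached about 20 N, firmer than the light presses asked for.

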